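# Fish the brass link out of the trainer's guide slot

## Robot

A 6-joint arm with a two-finger parallel gripper is mounted at the origin on the work surface. World frame = base frame: x ahead of the robot, y to its left, z up, the work surface at z = 0. Lengths are in m, angles in rad, forces in N, time in s.
With the tool pointing down it reaches from about 0.4 to 0.925 m from the base axis. Payload 12.5 kg.
Tool frame: the origin (TCP) lies midway between the tips of the shut fingers; the grasp point (between the pads) lies 19 mm behind it; z points along the fingers, y is the line along which they close (so a half turn about z gives the same grasp; the last joint's range is limited). The gripper opens to 95 mm and grips with 3 to 60 N. Pads are 20 mm wide; open, the fingers measure 119 mm over their backs; the gripper's body (75 mm by 180 mm) begins 59 mm behind the grasp point.
Start: joints at [-1.439, 0.491, 1.559, -0, 1.092, -0.106], TCP at [0.147, -0.607, 0.176] pointing down, gripper open.
Joint ranges: [-3.1, 3.1], [-0.84, 2.19], [0.05, 2.79], [-1.13, 4.28], [0.06, 2.93], [-2.69, 2.69]. Speed limits (rad/s): [2.22, 2.22, 2.79, 3.14, 3.14, 3.14].

## Interface

Orientations are given as a rotation vector (axis times angle).
In Python, from plant import reach, movel, set_joints, move_gripper, pause, ik, camera, MotionError, job_done, get_clock, get_joint_positions, get_qd, get_joint_efforts, get_eef_pos, get_orientation, get_wrist_force, get_ft_torque, get_width, get_grip_force gives the robot as it stands. Calls block until the motion is done:
- reach(position, orientation): joint-space move of the TCP to a pose.
- movel(position, velocity=0.15, orientation=None): straight line of the TCP; orientation=None keeps the orientation; velocity is the mean speed in m/s.
- set_joints(angles): joint-space move.
- move_gripper(opening, squeeze=None): finger opening in m; squeeze is the grip in N (None keeps the last); returns when the fingers have stopped.
- pause(seconds).
- ik(position, orientation): joint angles nearest the present ones, or None.
- camera(name): name is "side" or "top"; returns a dict with "color" (420x560x3 uint8, red, green, blue), "mtx" (3x3 intrinsics, pixels), "dist" ([k1, k2, p1, p2, k3] as OpenCV has them; the pictures are not rectified), "cam_to_world" (4x4, takes a point from camera to world coordinates). Camera axes: x right, y down, z forward; pixel columns grow to the right and rows downward; lengths in m; the calibration is good to about 2 mm. A picture is of the moment at which its call begins. There is no depth.
A pose or a line that the arm cannot do raises MotionError and nothing moves.
- job_done(): hands the job in; it is judged then, once.
Readings, each from a call of its own:
- get_clock(): time.
- get_joint_positions(): joint angles.
- get_qd(): joint speeds.
- get_joint_efforts(): joint torques, N m.
- get_eef_pos(): TCP position.
- get_orientation(): TCP orientation.
- get_wrist_force(): force on the tool from outside, world axes, zero at the start.
- get_ft_torque(): the same for the moment, N m.
- get_width(): finger opening in m.
- get_grip_force(): force on a finger pad.
Only numpy, scipy, OpenCV 4.12 (cv2) and the standard library are available. Lean on these libraries where they do the work, as an engineer would, in place of code of your own. Each camera call takes 0.05 s, during which the arm holds its last target. There are 200 camera calls.

## Task

A flat brass link has slipped back under the clear covers of the electronics trainer's guide slot. Take the hooked pick from its stand, reach down through the slot into the link's window and gently drag the link forward until it lies flat in the open well, completely clear of the covers. Move the link with the pick only, never press or pull hard, leave the other things alone, and hang the pick back on its stand.

Things in the scene. Friction and masses are not known exactly. Their poses are not given: they have to be found in the camera images.
- console: Fixed white trainer console, 320 (x) by 200 (y) by 50 mm high; origin at the centre of its underside, z up, front to -x. A guide slot runs along its x axis at y = 0: an open well in front, a covered channel behind it. Their one level black floor, z = 22 mm, is sprung: it sinks 1 mm per 5 N, at most 5 mm. Breadboard and knobs, up to 14 mm high, stand on top, over 35 mm from the slot.
- well (a point): Point on the floor of the console's open front well, at its centre: 22 mm over the bench, console x = -108.5 mm, y = 0. The well is 87 mm long (x -152 to -65), 56 mm wide, walls 28 mm deep, open above.
- channel (a point): Point on the floor midway along the covered channel: console x = +27.5 mm, y = 0. The channel is 185 mm long (x -65, where it meets the well, to a wall at +120) and 24 mm wide, roofed by two clear covers (z 42 to 50 mm) that leave an open slit 11 mm wide along y = 0.
- link: Loose brass link, about 25 g: flat frame 46 mm long (x) by 20 mm wide (y) by 4 mm thick with a through window 24 (x) by 12 mm (y) in its middle. Origin at the centre of its underside, z up. It starts flat on the channel floor under the covers, its x along the console's x within a few degrees, and is too wide to come up through the slit.
- pick: Loose upright hooked pick, about 100 g. Origin on its axis at the underside of a black flange 34 by 34 by 6 mm; a wooden handle 22 by 22 mm, square to x and y, rises to z = 52 mm. Below: a fixed sleeve 8 mm across, 28 mm long, then a 5 mm thick shank on the axis with a toe bent to the pick's -x, 5 mm thick, ending 10.5 mm from the axis.
- pick_hook (a point): Where the toe's underside would be with the pick's shank fully pushed in: on its axis, 60 mm below the pick's origin. The shank is telescopic and stiff (keeps its length up to 40 N) and is drawn out by an unknown 0 to 30 mm, which this point does NOT follow: the true toe is 0 to 30 mm lower, to be found by feel.
- stand: Fixed pick stand, base 90 (x) by 80 (y) by 8 mm; origin at the centre of its underside. Two level rails along its x, 64 mm long, 10 mm wide, tops at z = 105 mm, leave a 16 mm gap along y = 0, open at both ends. The pick hangs with its shank in the gap, its flange on the rails near their middle, its x along the stand's x.
- module_a: Bystander: small white plug-in module, 34 by 44 by 14 mm, lying on the console's top panel; origin at the centre of its underside.
- screwdriver: Bystander: screwdriver lying on the bench near the stand; origin at the middle of its underside.
Not all that is in view belongs to the job. What is shaped like the pick but orange is not meant.

How it is judged:
By the outcome, as a careful person would: the job done as asked, in the order asked, and still so for the second after the job is handed in, with the robot touching nothing.
It also fails if it takes over 58 s, if anything falls off the work surface, if the arm or the gripper's body presses on something with over 40 N, if the wrist force passes 120 N, or if a joint passes its speed limit or range.

## Working session

There is one attempt and no reset: what is moved stays moved. The work goes in short steps, each a Python script; the robot and the scene stay as the last script left them, time stands still between calls to the robot, and variables do not carry over. Pictures are saved under pics/ and viewed, at most 10 in all, crops included, and the job is handed in when it is done.

```bash
mkdir -p pics; ls
python3 - <<'E'
from plant import *
import cv2,numpy as np
for n in("side","top"):
    c=camera(n); cv2.imwrite(f"pics/{n}0.png",c["color"][:,:,::-1]); np.savez(f"{n}0.npz",**c)
    print(n,c["mtx"].round(1).tolist(),c["dist"],c["cam_to_world"].round(3).tolist())
print(get_orientation(),get_clock(),get_wrist_force())
E
```

```text
pics
side [[473.6, 0.0, 276.7], [0.0, 473.6, 207.1], [0.0, 0.0, 1.0]] [0.01917753 0.         0.         0.         0.        ] [[-0.998, -0.044, 0.045, 0.458], [-0.063, 0.644, -0.763, 0.683], [0.005, -0.764, -0.645, 0.751], [0.0, 0.0, 0.0, 1.0]]
top [[431.5, 0.0, 275.1], [0.0, 431.5, 210.4], [0.0, 0.0, 1.0]] [-0.0695204  0.         0.         0.         0.       ] [[-0.023, -0.999, 0.049, 0.462], [-1.0, 0.023, 0.009, -0.12], [-0.01, -0.048, -0.999, 0.847], [0.0, 0.0, 0.0, 1.0]]
[-3.11844047e+00 -3.72552346e-01  6.13819707e-05] 0.1 [-1.25142027  0.59703265  0.03326894]
```

View pics/side0.png

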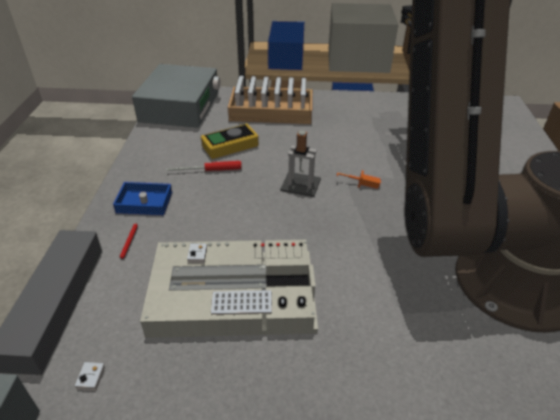

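View pics/top0.png

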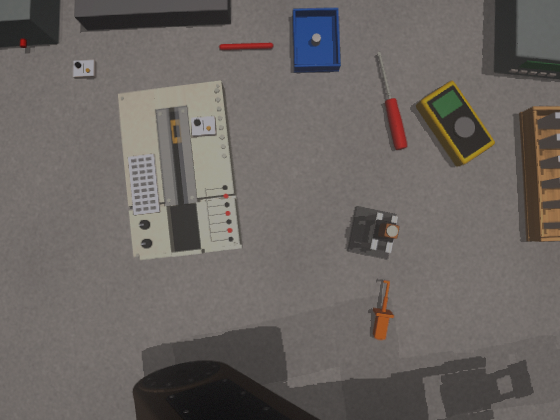

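Side: the console is around (230,285), with the pick on its stand at (301,160). Top: the console is at (180,170), the well at (184,227), the brass link at about (175,131) and module_a at (204,126). Two things are pick-shaped. One has a wooden handle and hangs on the stand at top (392,231); the other is orange and lies at top (383,312), so it's the decoy. The wooden one fits, and I'll confirm it in a crop.

Run:
```python
import cv2,numpy as np
t=cv2.imread("pics/top0.png");s=cv2.imread("pics/side0.png")
def c(i,x,y,w,h,W,H): return cv2.resize(i[y:y+h,x:x+w],(W,H),interpolation=cv2.INTER_CUBIC)
a=c(t,340,195,75,75,300,300)   # x4
b=c(s,270,120,60,80,225,300)  # x3.75
d=c(t,110,75,135,190,405,570) # x3
im=np.zeros((600,710,3),np.uint8); im[:300,:300]=a; im[300:600,:225]=b; im[:570,305:]=d
cv2.imwrite("pics/crop1.png",im)
```

```text
(no output)
```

View pics/crop1.png

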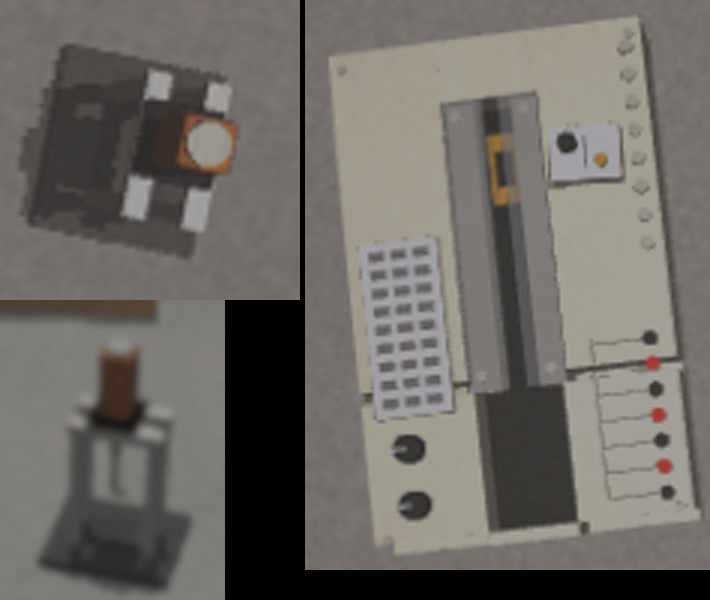

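The crop confirms it: the wooden-handled pick hangs in the stand (handle top at top-view px (392,231), side-view px (302,133)) with its toe pointing to world -x. The link's window is visible through the slit at about px (177,132).

```bash
cat > h.py <<'E'
import cv2,numpy as np
from plant import *
def load(n,k=0): return dict(np.load(f"{n}{k}.npz"))
def ray(c,p):
    u=cv2.undistortPoints(np.float64(p).reshape(-1,1,2),c["mtx"],c["dist"]).reshape(-1,2)
    d=np.c_[u,np.ones(len(u))]@c["cam_to_world"][:3,:3].T
    return c["cam_to_world"][:3,3],d
def onz(c,p,z):
    o,d=ray(c,p); return o+d*((z-o[2])/d[:,2])[:,None]
def tri(c1,p1,c2,p2):
    o1,d1=ray(c1,p1);o2,d2=ray(c2,p2);d1=d1[0];d2=d2[0]
    s=np.linalg.lstsq(np.c_[d1,-d2],o2-o1,rcond=None)[0]
    a=o1+s[0]*d1;b=o2+s[1]*d2
    return (a+b)/2,np.linalg.norm(a-b)
def proj(c,P):
    T=np.linalg.inv(c["cam_to_world"]); r=cv2.Rodrigues(T[:3,:3])[0]
    return cv2.projectPoints(np.float64(P).reshape(-1,1,3),r,T[:3,3],c["mtx"],c["dist"])[0].reshape(-1,2)
E
python3 - <<'E'
from h import *
T=load("top");S=load("side")
print("handle top",tri(T,[392,231],S,[302,132.8]))
# well/cover corners, top view (z=.05)
cr=lambda x,y:[110+(x-305)/3-.33,75+y/3-.33]
for nm,l in(("covers BL BR FR FL",[(442,102),(537,93),(564,385),(470,392)]),("well front L,R",[(490,530),(578,523)]),("slit bk L,R ft L,R",[(482,100),(500,98),(526,388),(507,391)])):
    print(nm,onz(T,[cr(*p) for p in l],.05).round(4).tolist())
# console outline
hsv=cv2.cvtColor(T["color"],cv2.COLOR_RGB2HSV);
g=T["color"].astype(int)
m=((g.min(2)>120)).astype(np.uint8); m[:, :100]=0; m[:,260:]=0; m[:75]=0; m[270:]=0
m=cv2.morphologyEx(m,cv2.MORPH_CLOSE,np.ones((5,5)))
k=max(cv2.findContours(m,0,2)[0],key=cv2.contourArea)
bx=cv2.boxPoints(cv2.minAreaRect(k)); w=onz(T,bx,.05); print("console",bx.round(1).tolist(),w.round(4).tolist(),w.mean(0))
# link
lm=((hsv[...,0]>12)&(hsv[...,0]<28)&(hsv[...,1]>120)&(hsv[...,2]>90)).astype(np.uint8); lm[:, :150]=0;lm[:,190:]=0;lm[200:]=0
ys,xs=np.nonzero(lm); print("link px",xs.min(),xs.max(),ys.min(),ys.max(),len(xs)); 
bx=cv2.boxPoints(cv2.minAreaRect(np.c_[xs,ys].astype(np.float32)));print(bx.round(1).tolist(),onz(T,bx,.026).round(4).tolist())
# rails
for nm,x0,x1,y0,y1 in(("a",374,385,210,222),("b",388,400,212,224),("c",369,380,238,251),("d",383,396,240,254)):
    sub=(g[y0:y1,x0:x1].min(2)>130); y,x=np.nonzero(sub); p=[x.mean()+x0,y.mean()+y0]; print(nm,p,onz(T,[p],.105).round(4).tolist())
for z in(.105,.111,.157): print(z,onz(T,[[392,231]],z))
E
```

```text
handle top (array([ 0.45732571, -0.30111121,  0.15524141]), np.float64(0.0017742051370861541))
covers BL BR FR FL [[0.6991, 0.1094, 0.05], [0.7028, 0.0488, 0.05], [0.518, 0.0336, 0.05], [0.5151, 0.0925, 0.05]]
well front L,R [[0.4293, 0.081, 0.05], [0.4325, 0.0262, 0.05]]
slit bk L,R ft L,R [[0.6995, 0.0838, 0.05], [0.7004, 0.0723, 0.05], [0.5167, 0.0574, 0.05], [0.5151, 0.0693, 0.05]]
console [[113.0999984741211, 92.9000015258789], [220.8000030517578, 79.69999694824219], [241.39999389648438, 248.39999389648438], [133.60000610351562, 261.5]] [[0.733, 0.1915, 0.05], [0.7511, -0.016, 0.05], [0.4321, -0.0494, 0.05], [0.4117, 0.1523, 0.05]] [0.58198733 0.06961111 0.05      ]
link px 171 176 120 142 73
[[170.39999389648438, 120.0], [174.8000030517578, 119.69999694824219], [176.39999389648438, 142.0], [171.89999389648438, 142.3000030517578]] [[0.6826, 0.0867, 0.026], [0.6829, 0.078, 0.026], [0.639, 0.0752, 0.026], [0.6387, 0.0838, 0.026]]
a [np.float64(379.4), np.float64(215.82857142857142)] [[0.4846, -0.2933, 0.105]]
b [np.float64(394.3235294117647), np.float64(218.8235294117647)] [[0.4788, -0.319, 0.105]]
c [np.float64(373.8076923076923), np.float64(244.01923076923077)] [[0.4363, -0.282, 0.105]]
d [np.float64(388.7818181818182), np.float64(247.16363636363636)] [[0.4303, -0.3077, 0.105]]
0.105 [[ 0.45793359 -0.31423288  0.105     ]]
0.111 [[ 0.45796693 -0.31266549  0.111     ]]
0.157 [[ 0.4582226  -0.30064889  0.157     ]]
```

```bash
cat >> h.py <<'E'
from scipy.spatial.transform import Rotation as Ro
def down(psi): return (Ro.from_euler("z",psi,degrees=True)*Ro.from_euler("x",180,degrees=True)).as_rotvec()
def snap(k):
    for n in("side","top"):
        c=camera(n); cv2.imwrite(f"pics/{n}{k}.png",c["color"][:,:,::-1]); np.savez(f"{n}{k}.npz",**c)
def fz(n=5): 
    r=[]
    for _ in range(n): r.append(get_wrist_force()); pause(.01)
    return np.mean(r,0),np.std(r,0)
CY=np.radians(4.8); CO=np.array([.581,.0688])
def con(x,y=0): return CO+np.array([x*np.cos(CY)-y*np.sin(CY),x*np.sin(CY)+y*np.cos(CY)])
E
python3 - <<'E'
from h import *
move_gripper(.06,25)
reach([.4575,-.301,.24],down(-13.2)); print(get_clock())
movel([.4575,-.301,.117],.12); print(get_clock(),get_eef_pos(),get_wrist_force())
move_gripper(.0,25); print(get_clock(),get_width(),get_grip_force(),fz())
movel([.4575,-.301,.235],.12); print(get_clock(),get_width(),fz())
snap(1)
E
```

```text
2.5
3.675 [ 0.45774511 -0.30126234  0.11757408] [0.60293244 0.45122655 0.95257542]
4.3917 0.021655679038400415 25.0083730177721 (array([-0.00111494,  0.42238393,  0.89604846]), array([0.352973  , 0.2505472 , 0.47416594]))
5.5667 0.021230879824352594 (array([ 0.08923531,  0.21661024, -0.88345044]), array([0.29195356, 0.3098397 , 0.61806694]))
```

```bash
python3 - <<'E'
from h import *
x,y=con(-.104)
reach([x,y,.235],down(4.8)); print(get_clock())
movel([x,y,.135],.12); f0,s=fz(12); print(get_clock(),f0,s); snap(2)
z=.135
while z>.088:
    z-=.001; movel([x,y,z],.03); f,_=fz(4)
    if f[2]-f0[2]>1.5:
        f,_=fz(12); print("contact",z,f-f0,get_eef_pos(),get_clock()); break
movel([x,y,z+.012],.05)
print(get_clock(),get_eef_pos(),get_width())
E
python3 - <<'E'
import cv2,numpy as np
s=cv2.imread("pics/side2.png");t=cv2.imread("pics/top2.png")
a=cv2.resize(s[120:340,140:340],(545,600)); cv2.imwrite("pics/crop2.png",a)
E
```

```text
7.0667
8.15 [ 0.15374848 -0.04558536 -0.91670941] [0.50127451 0.43921849 0.4802577 ]
contact 0.09399999999999997 [-0.20498744 -0.24979248  2.33930369] [0.4774507  0.06009092 0.09409565] 19.9667
20.3583 [0.47746837 0.06009579 0.1063408 ] 0.021492787312013414
```

View pics/crop2.png

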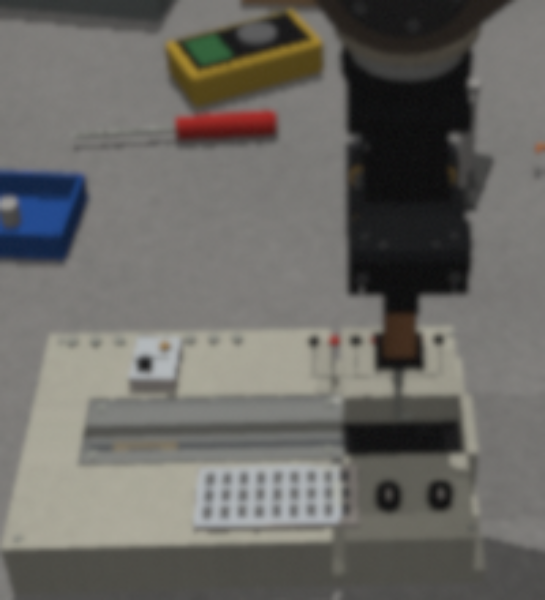

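Contact at TCP z = 0.094 m with 2.3 N, so the floor-touch height is about 0.0945 m and the shank is hardly drawn out. The side crop shows the link through the cover (crop about (112–177, 445)) and the pick over the well. Next I'll hover over the link's window and check alignment.

Run:
```python
from h import *
S=load("side",2)
for q in([181,283.2],[205,283.2]):
    print(onz(S,[q],.026))
x,y=con(-.104);movel([x,y,.137],.1)
x,y=con(.0841); print(x,y)
movel([x,y,.137],.12); movel([x,y,.127],.08); print(get_clock(),get_eef_pos())
snap(3)
for n in("side","top"):
    c=load(n,3); e=get_eef_pos()
    print(n,proj(c,[[e[0],e[1],e[2]-.0125-.028],[e[0],e[1],.0545],[e[0]-.0105,e[1]-.0009,.0545]]).round(1).tolist(), proj(c,[[*con(.04),.05],[*con(.1),.05],[*con(.04,.0055),.05],[*con(.1,.0055),.05]]).round(1).tolist())
s=cv2.imread("pics/side3.png");t=cv2.imread("pics/top3.png")
im=np.zeros((600,800,3),np.uint8)
im[:,:400]=cv2.resize(s[225:315,170:230],(400,600),interpolation=cv2.INTER_CUBIC)
im[:,400:]=cv2.resize(t[80:230,130:230],(400,600),interpolation=cv2.INTER_CUBIC)
cv2.imwrite("pics/crop3.png",im)
```

```text
[[0.68389291 0.07293001 0.026     ]]
[[0.63632054 0.06981096 0.026     ]]
0.6648050494628832 0.07583730662424773
22.8083 [0.66429578 0.07579651 0.12624899]
side [[186.7, 263.9], [188.6, 275.2], [194.0, 275.1]] [[211.5, 276.4], [180.6, 276.8], [211.3, 278.5], [180.3, 279.0]]
top [[168.0, 121.0], [172.3, 125.3], [172.8, 130.8]] [[175.0, 148.9], [172.2, 117.7], [172.1, 149.2], [169.3, 118.0]]
```

View pics/crop3.png

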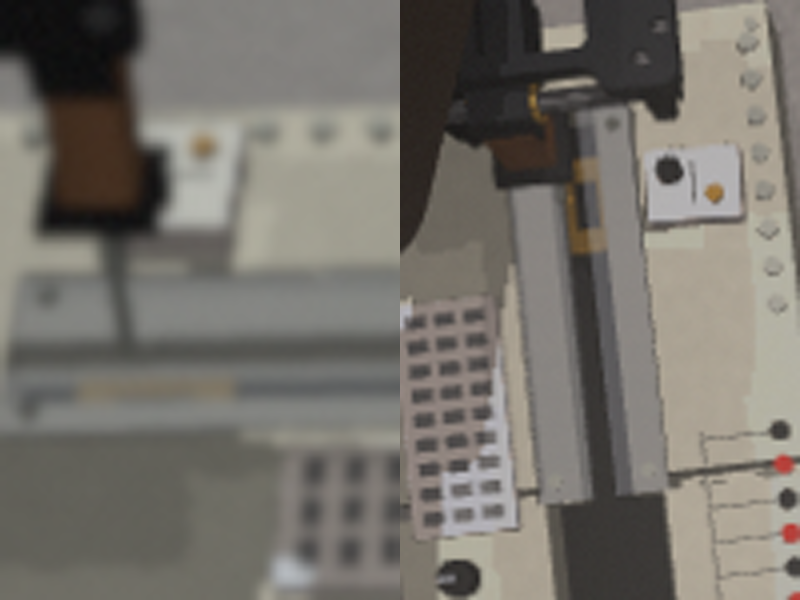

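Run:
```python
from h import *
c=load("side",1); ax=lambda z:[.4575,-.301,z]
ox=np.array([np.cos(np.radians(-13.2)),np.sin(np.radians(-13.2))])
P=[ax(.223),ax(.163)]+[[.4575-.0105*ox[0],-.301-.0105*ox[1],.163]]
p=proj(c,P);print("pred d=0",p.round(1).tolist(), "d=20",proj(c,[ax(.143)]).round(1))
im=cv2.imread("pics/side1.png"); x0,y0=int(p[1,0])-25,int(p[1,1])-30
a=cv2.resize(im[y0:y0+75,x0:x0+50],(400,600),interpolation=cv2.INTER_CUBIC)
im=cv2.imread("pics/side2.png"); c=load("side",2); q=[*con(-.104)]
p2=proj(c,[[*q,.1225],[*q,.0625]]);print(x0,y0,"s2",p2.round(1).tolist())
x2,y2=int(p2[1,0])-25,int(p2[1,1])-30; print(x2,y2)
b=cv2.resize(im[y2:y2+75,x2:x2+50],(400,600),interpolation=cv2.INTER_CUBIC)
cv2.imwrite("pics/crop4.png",cv2.convertScaleAbs(np.hstack([a,b]),alpha=1.6))
```

```text
pred d=0 [[302.7, 107.3], [301.7, 130.0], [306.0, 130.7]] d=20 [[301.4 137.2]]
276 99 s2 [[285.8, 249.3], [285.3, 271.1]]
260 241
```

View pics/crop4.png

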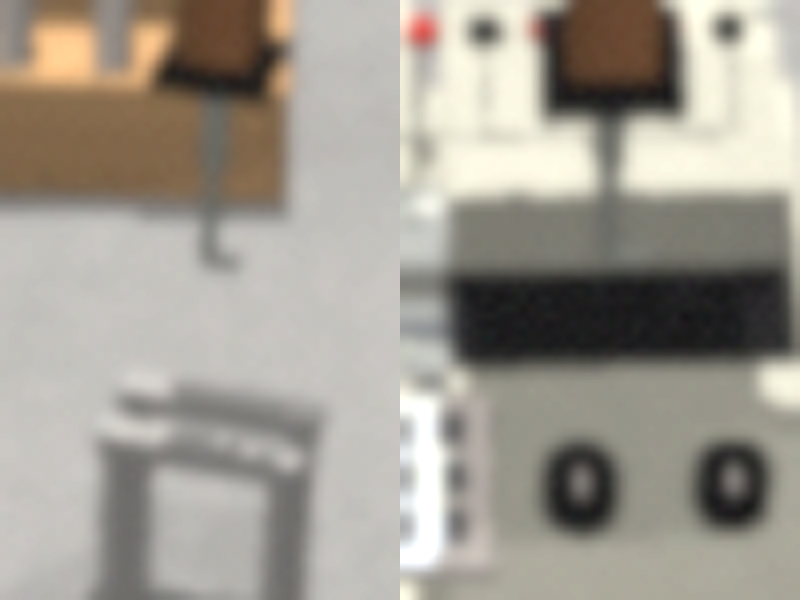

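The left crop shows a toe length that matches an almost fully pushed-in shank, which agrees with the feel. In the hover picture the toe lies in the dark slit band, slightly to +y, so I'll go in under force watch and centre it by lateral feel.

```bash
cat >> h.py <<'E'
def lat(f): return -f[0]*np.sin(CY)+f[1]*np.cos(CY)
E
python3 - <<'E'
from h import *
f0,_=fz(12)
yo=-.0007; X=.0841
def go(y,z,v=.04): movel([*con(X,y),z],v)
go(yo,.126)
ok=True
for z in(.1235,.1215,.118):
    go(yo,z); f,_=fz(4); d=f-f0
    if abs(d[2])>1.8 or abs(lat(d))>2.5: ok=False; print("stop",z,d); break
print("in",ok,get_clock())
if ok:
    lim={}
    for s in(1,-1):
        y=yo
        while abs(y-yo)<.006:
            y+=s*.0007; go(y,.118); f,_=fz(4)
            if abs(lat(f-f0))>1.6: break
        lim[s]=y; print(s,y,lat(fz(8)[0]-f0)); go(yo,.118)
    print(lim,get_clock(),get_eef_pos())
E
```

```text
in True 24.1083
1 0.0007 -1.8372807313428419
-1 -0.007 0.07153658936650677
{1: 0.0007, -1: -0.007} 27.9167 [0.66483511 0.07536694 0.11800953]
```

Run:
```python
from h import *
X=.0841; Y=-.0032
def go(x,y,z,v=.04): movel([*con(x,y),z],v)
go(X,Y,.118); f0,_=fz(10)
ok=True
go(X,Y,.104,.05)
for z in(.102,.100,.0988,.0978,.0968,.0958):
    go(X,Y,z); f,_=fz(5); d=f-f0
    if d[2]>1.6 or abs(lat(d))>2.5: ok=False; print("stop",z,d); break
print("down",ok,fz(10)[0]-f0,get_clock(),get_eef_pos())
if not ok: go(X,Y,.103)
snap(4)
```

```text
down True [-0.14510926  0.04748587 -0.10386578] 30.5167 [0.66507911 0.07263624 0.09579593]
```

Run:
```python
from h import *
X=.0841; Y=-.0032; Z=.0955
f0,_=fz(8); n=0
while X>-.1085+1e-6:
    X=max(X-.016,-.1085); movel([*con(X,Y),Z],.07); f=fz(4)[0]-f0; l=lat(f); a=f[0]
    if abs(l)>1.2: Y+=np.sign(l)*.0006; print("adj",round(X,3),round(l,2),Y)
    if abs(a)>4 or abs(l)>5 or abs(f[2])>4: print("STOP",X,f); break
    if n==2: snap(5)
    n+=1
print(X,Y,f,get_clock()); snap(6)
s=cv2.imread("pics/side5.png");t=cv2.imread("pics/side6.png")
cv2.imwrite("pics/crop5.png",np.hstack([cv2.resize(i[225:315,140:325],(400*2,390),interpolation=cv2.INTER_CUBIC)[:300] for i in(s,t)]).reshape(300,2,800,3).transpose(1,0,2,3).reshape(600,800,3))
```

```text
-0.1085 -0.0032 [-0.23876253  0.48840511 -0.38961407] 35.9667
```

View pics/crop5.png

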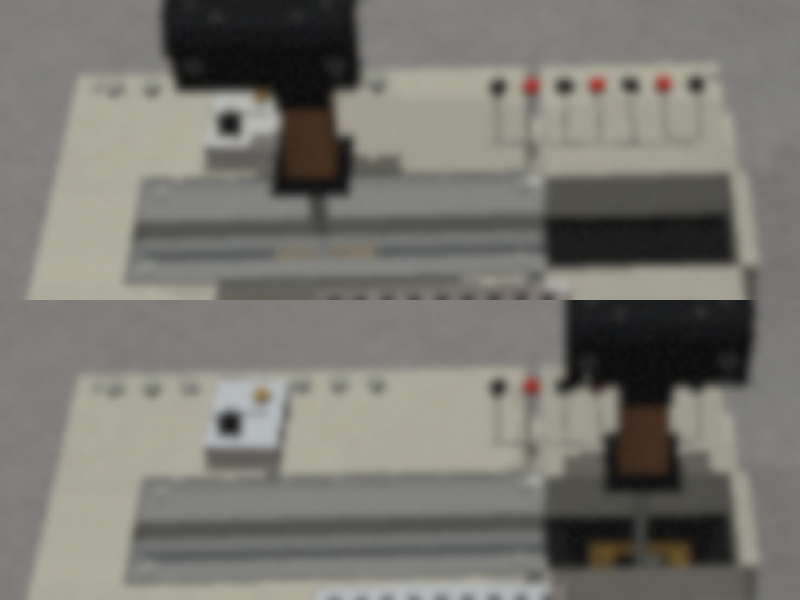

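Top half: mid-drag, with the link following under the cover. Bottom half: the link (crop x 590–690) lies in the well (x 545–735), clear of the covers. I'll free the toe, lift straight up and hang the pick back.

Run:
```python
from h import *
movel([*con(-.1045,-.0032),.0955],.04)
movel([*con(-.1045,-.0032),.235],.12); print(get_clock())
reach([.4575,-.301,.235],down(-13.2)); f0,_=fz(6); print(get_clock())
movel([.4575,-.301,.135],.12); f=fz(5)[0]-f0; print(f)
if abs(f).max()<2.5:
    movel([.4575,-.301,.1195],.06)
    z=.1195
    while z>.1165:
        z-=.0006; movel([.4575,-.301,z],.03); f=fz(5)[0]-f0
        if f[2]>1.5: break
    print(z,f,get_clock(),get_eef_pos())
snap(7)
s=cv2.imread("pics/side7.png");t=cv2.imread("pics/top7.png")
cv2.imwrite("pics/crop6.png",np.hstack([cv2.resize(s[110:210,260:340],(400,500)),cv2.resize(t[90:265,110:250],(400,500),interpolation=cv2.INTER_CUBIC)]))
```

```text
37.625
39.0167
[-0.23780461 -0.26092822 -0.54737247]
0.11649999999999998 [-0.31588613  0.73284628  6.20528631] 41.9083 [ 0.45769586 -0.30102091  0.11693883]
```

View pics/crop6.png

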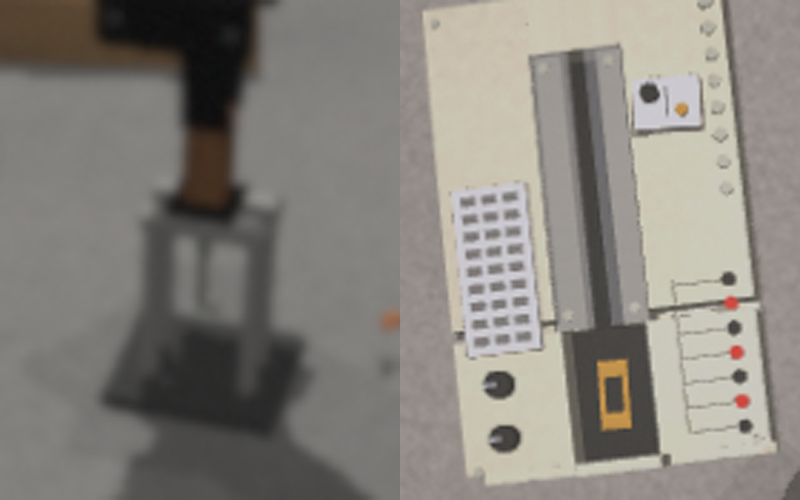

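The left crop shows the flange resting on the rails, and the right crop shows the link flat in the well, clear of the covers. Now I'll release and back off.

Run:
```python
from h import *
p=get_eef_pos()
move_gripper(.06); pause(.2)
movel([.4575,-.301,.25],.12); pause(.5); print(get_clock(),get_wrist_force()); snap(8)
s=cv2.imread("pics/side8.png");t=cv2.imread("pics/top8.png")
cv2.imwrite("pics/crop7.png",np.hstack([cv2.resize(s[110:210,260:340],(400,500)),cv2.resize(t[90:265,110:250],(400,500),interpolation=cv2.INTER_CUBIC)]))
```

```text
44.8 [-0.03365866  0.91946516  0.45345709]
```

View pics/crop7.png

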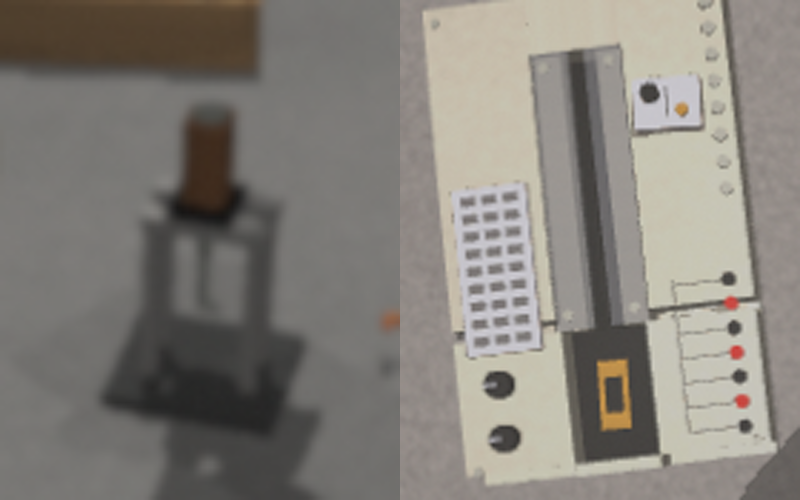

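The pick hangs upright on its stand, the link lies in the well, and the gripper is clear.

```bash
python3 -c "
from plant import *
print(job_done(),get_clock())"
```

```text
the job is handed in; nothing more can be done
the job is handed in; nothing more can be done
```

The job is handed in at about 45 s of the 58 s limit: the link lies flat in the open well, clear of the covers, and the pick is back on its stand. The highest force I read was about 6 N, when the flange settled on the rails.

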